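# Find the lamp hub that takes the pin gauge and sort it out

### The job

Three look-alike brass lamp hubs stand on the cork mat, but only one has a bush bored to size. Take the pin gauge from its wooden stand and try it slowly in the hubs where they stand, lowering it by hand without dropping or forcing it (never over 35 newtons), until you find the one where it slides fully home, shoulder on the hub, and let go of it there. Then set that hub gently and upright flat on the floor of the wooden tray, well inside its walls, with the gauge still standing fully home in it, leaving the other two hubs and everything else where they are.

Things in the scene. Friction and masses are not known exactly. Their poses are not given: they have to be found in the camera images.
- gauge: steel pin gauge, 0.13 kg, hanging upright in the stand: pin 16 mm diameter, 22 mm long (1 mm chamfer at the tip) under a round dark head 24 mm diameter, 32 mm tall, to grip; the head's flat underside is the shoulder. Origin at the centre of the pin's tip, z along the pin to the head: shoulder at z = 22 mm, top at 54 mm.
- stand: fixed pale wooden block 70 x 70 mm, 30 mm high, with a loose 18.5 mm hole 26 mm deep in its top centre in which the gauge hangs, shoulder on the block's top; origin at the centre of the underside, z up.
- hub_a: brass hub, one of 3 alike, loose: 42 x 42 mm, 34 high, 0.3-0.5 kg, flat sides; origin centre of underside, z up, x, y square to sides. Top centre: 17.5 mm bore, 1.5 mm chamfer. Inside, 10 mm below the top, is a loose dark steel bush: in one hub only (which one varies) wide enough for the pin to go in its full 22 mm; in the others too tight, pin stops about 10 mm deep. May slide when tried.
- hub_b: brass hub, one of 3 alike, loose: 42 x 42 mm, 34 high, 0.3-0.5 kg, flat sides; origin centre of underside, z up, x, y square to sides. Top centre: 17.5 mm bore, 1.5 mm chamfer. Inside, 10 mm below the top, is a loose dark steel bush: in one hub only (which one varies) wide enough for the pin to go in its full 22 mm; in the others too tight, pin stops about 10 mm deep. May slide when tried.
- hub_c: brass hub, one of 3 alike, loose: 42 x 42 mm, 34 high, 0.3-0.5 kg, flat sides; origin centre of underside, z up, x, y square to sides. Top centre: 17.5 mm bore, 1.5 mm chamfer. Inside, 10 mm below the top, is a loose dark steel bush: in one hub only (which one varies) wide enough for the pin to go in its full 22 mm; in the others too tight, pin stops about 10 mm deep. May slide when tried.
- tray: fixed open shallow pale wooden tray, outside 160 (x) by 140 (y) mm and 24 mm high, walls and floor 6 mm thick, so its inner floor is 6 mm above the table; origin at the centre of the underside, z up.
- mat: fixed cork work mat on the table, 300 (x) by 340 (y) mm, 5 mm thick, on which the three hubs stand; origin at the centre of the underside.
- globe: bystander: clear glass lamp globe 64 mm across in a low brass collar, 72 mm high; origin at the centre of the underside.
- pot: bystander: small terracotta flower pot with a plant, 68 mm across and 77 mm high; origin at the centre of the underside.
- screwdriver: bystander: screwdriver lying on the table; origin below its middle.
Not all that is in view belongs to the job. What is shaped like the hub_a but purple is not meant. Leave any red look-alike of the hub_b alone.

How it is judged:
By the outcome, as a careful person would: the job done as asked, in the order asked, and still so for the second after the job is handed in, with the robot touching nothing.
It also fails if it takes over 67 s, if anything falls off the work surface, if the arm or the gripper's body presses on something with over 40 N, if the wrist force passes 120 N, or if a joint passes its speed limit or range.

### The arm

A 7-joint arm with a two-finger parallel gripper is mounted at the origin on the work surface. World frame = base frame: x ahead of the robot, y to its left, z up, the work surface at z = 0. Lengths are in m, angles in rad, forces in N, time in s.
With the tool pointing down it reaches from about 0.425 to 0.875 m from the base axis. Payload 4.7 kg.
Tool frame: the origin (TCP) lies on the centre line of the jaws, within the pads' length; the fingertips stand 14 mm ahead of it and the grasp point (between the pads) lies 5 mm behind it; z points along the fingers, y is the direction in which the jaws open and shut (so a half turn about z gives the same grasp; the last joint's range is limited). The gripper opens to 87 mm and grips with 3 to 60 N. Pads are 19 mm wide; open, the fingers measure 117 mm over their backs; the gripper's body (75 mm by 190 mm) begins 51 mm behind the grasp point.
Start: joints at [1.249, 0.321, -0.07, 1.45, 0.023, 1.371, -0.057], TCP at [0.214, -0.614, 0.237] pointing down, gripper open.
Joint ranges: [-2.86, 2.86], [-0.3, 2.09], [-1.38, 1.24], [0.06, 2.45], [-1.56, 4.7], [0.09, 2.05], [-2.69, 2.69]. Speed limits (rad/s): [2.57, 2.57, 3.14, 3.14, 3.14, 3.14, 3.14].

### API

Orientations are given as a rotation vector (axis times angle).
In Python, from bench import ctrl, optics, models gives the robot as it stands. The module is installed in compiled form; this text tells all that it offers.
- The arm moves only by the tool arm_command, never from a script. Its argument "motion" is a list of rows, each a list of 3 entries, a list of its own where there are three numbers: the shift along the tool's x, y, z in mm, then the turn, a rotation vector about the tool's x, y, z in degrees, then the closure, from 0 (fully open) to 1 (shut). In form: [[[x, y, z], [ax, ay, az], claw], ...]. A call has 1 to 8 rows; each row shifts and turns the commanded pose from where the row before left it, along the tool's axes as they then stand; what a row does not reach is not made up. A row lasts 1/12 s, in which the tool goes at most 41.7 mm and 7.16 degrees, less where a joint would pass 70% of its speed; a pose out of reach is approached as far as the arm can. A call with a gripper value outside its range is refused whole. The fingers move at their own pace and stop on an object; "force" is the grip in N (left out, the last holds). Time passes only in rows, so rows that do not move let the fingers close. It gives the time, the measured TCP pose, the force and the opening at its end, in the units of the state.
- ctrl.get_state(): the state, without advancing time (a new reading comes with each control period).
- optics.get_image(name): name is "side" or "top"; returns (picture, depth): 480x640x3 uint8, blue, green, red; 480x640 float32, m along the optical axis (not along the pixel's ray), 0 where there is no reading.
- optics.camera_model(name): a dict with "fovy" (degrees; the focal length in pixels is half the picture's height over the tangent of half this angle, whatever the lens; pixels are square), "cx", "cy" (the principal point, pixels), "rvec" (rotation vector, rad) and "tvec" (3), from world to camera coordinates, as OpenCV has them. Camera axes: x right, y down, z forward; pixel columns grow to the right and rows downward; lengths in m; the calibration is good to about 2 mm. A picture is of the moment at which its call begins. camera_model takes no time and is no camera call.
- ctrl.close_job(): hands the job in, once; it reports no verdict.
Trained networks look in the newest picture that a camera, given by its name, has taken for a name from the list of things; names that differ only in an ending like _2 or _b are one class to them, and where a whole thing is asked for, a point or a joint stands for the part that bears it (a point fixed in the world has none). Each returns a list of dicts, best first, with "conf" (0 to 1); they miss things now and then, are a little off and sometimes report something else, mostly with a low value. They report only what shows in the picture. A call takes as long as a camera call. They do not tell look-alikes from the thing itself.
- models.search_frame(camera, target): "location" ([x, y, z] in m, in the coordinates of the camera as it stood for that picture, good to about 4 mm: the middle of the surface that is visible of it).
- models.silhouettes(camera, target): "pixels" (480x640 bool, what is visible of it).
The state is a dict: "time": time; "joint_positions": joint angles; "qd": joint speeds; "joint_torque": joint torques, N m; "position": TCP position; "tool_rot": TCP orientation; "ft_force": force on the tool from outside, world axes, zero at the start; "torque": the same for the moment, N m; "grip_width": opening from 0.0 (shut) to 1.0 (fully open).
Only numpy, scipy, OpenCV 4.12 (cv2) and the standard library are available. Lean on these libraries where they do the work, as an engineer would, in place of code of your own. Each camera call takes 0.05 s, during which the arm holds its last target.

## Working session

There is one attempt and no reset: what is moved stays moved. The work goes in short steps, Python scripts to look and compute and a tool call to move; the robot and the scene stay as the last step left them, time stands still between calls to the robot, and variables do not carry over. Pictures are saved under pics/ and viewed, and the job is handed in when it is done.

Besides the shell and the picture viewer there is one more tool, called after ">>>" in YAML: its name, and indented under it one key for each argument. arm_command: Moves the arm, as the interface text tells. Its arguments: {"type":"object","properties":{"motion":{"type":"array","items":{"type":"array"}},"force":{"type":"number"}},"required":["motion"]}

```bash
mkdir -p pics; python3 - <<'E'
from bench import ctrl, optics, models
import cv2
print(ctrl.get_state())
for n in("top","side"):
    p,d=optics.get_image(n); cv2.imwrite(f"pics/{n}0.png",p); print(optics.camera_model(n))
E
```

```text
{'time': 0.0, 'joint_positions': array([ 1.2491164 ,  0.32179232, -0.0700999 ,  1.45168853,  0.02263998,
        1.37077445, -0.05690407]), 'qd': array([ 1.59672615e-03, -1.72492209e-04,  3.97626808e-04, -1.32517184e-03,
       -7.25217022e-04, -5.97130270e-05, -5.81377130e-04]), 'joint_torque': array([ 2.52279569e-04, -4.91277659e+01, -4.03972277e-01, -3.12529707e+01,
       -6.38895482e-02,  4.35598113e-02,  1.82092058e-04]), 'position': array([ 0.21395559, -0.61322134,  0.23547474]), 'tool_rot': array([-3.09561076e+00, -5.24739105e-01,  6.96208955e-04]), 'ft_force': array([0.08947648, 0.28007474, 0.68468375]), 'torque': array([ 0.00587108, -0.00498179,  0.00237173]), 'grip_width': 0.9977992891801811}
{'fovy': 51.97857892970078, 'cx': 319.06714136585623, 'cy': 245.35435976095528, 'rvec': array([ 2.1703312 , -2.01795644,  0.22550041]), 'tvec': array([-0.03831729,  0.58462524,  0.77556855])}
{'fovy': 53.6920114846787, 'cx': 317.90077985094194, 'cy': 235.0143430696719, 'rvec': array([ 2.30181662, -0.67715921,  0.26223956]), 'tvec': array([-0.48105337,  0.26048371,  0.65566876])}
```

View pics/top0.png

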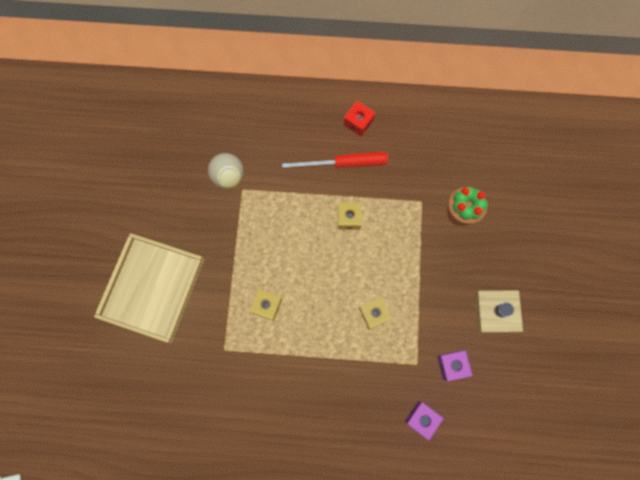

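View pics/side0.png

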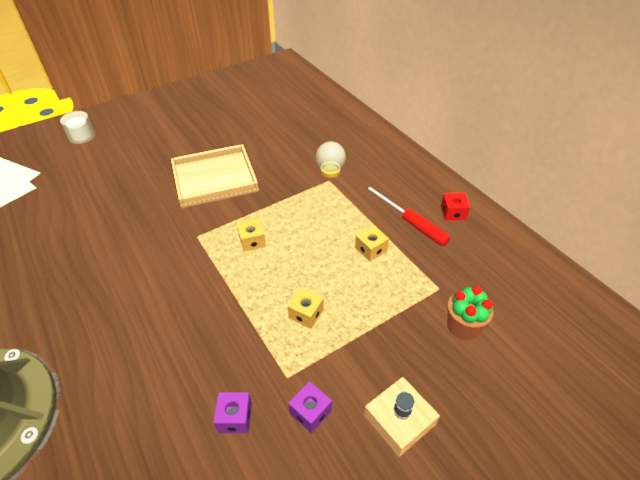

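```bash
cat > h.py <<'E'
from bench import ctrl, optics, models
import cv2, numpy as np
def cam(n):
    m=optics.camera_model(n); f=240/np.tan(np.radians(m['fovy'])/2)
    K=np.array([[f,0,m['cx']],[0,f,m['cy']],[0,0,1]]); R=cv2.Rodrigues(m['rvec'])[0]
    return K,R,np.array(m['tvec'])
def cloud(n,d):
    K,R,t=cam(n); v,u=np.mgrid[0:480,0:640]
    c=np.stack([(u-K[0,2])/K[0,0]*d,(v-K[1,2])/K[1,1]*d,d],-1)
    return (c-t)@R   # R^T(c-t)
def px2z(n,uv,z):
    K,R,t=cam(n); r=np.linalg.inv(K)@np.array([uv[0],uv[1],1.]); r=R.T@r; o=-R.T@t
    return o+r*(z-o[2])/r[2]
def proj(n,P):
    K,R,t=cam(n); q=K@(R@np.asarray(P)+t); return q[:2]/q[2]
E
python3 - <<'E'
from h import *
for n in("top","side"):
    p,d=optics.get_image(n); P=cloud(n,d); np.savez(f"{n}0.npz",p=p,d=d,P=P)
    print(n, "table z", np.median(P[...,2][d>0]), "cam at", -cam(n)[1].T@cam(n)[2])
    for tgt in("hub_a","gauge","stand","tray","mat","globe","pot"):
        for s in models.silhouettes(n,tgt):
            m=s['pixels']&(d>0)
            if m.sum()<20: continue
            z=P[m][:,2]; zt=np.percentile(z,90)
            mm=m&(abs(P[...,2]-zt)<.004)
            q=P[mm][:,:2].astype(np.float32)*1000
            r=cv2.minAreaRect(q)
            print(n,tgt,round(s['conf'],2),m.sum(),"px",np.argwhere(m).mean(0)[::-1].round(0),"z90",zt.round(4),"med",np.median(P[m],0).round(4),"rect",np.round(r[0],1),np.round(r[1],1),round(r[2],1), "bgr",np.median(p[m],0))
E
```

```text
top table z -0.002261239140876289 cam at [ 0.39673631 -0.01332915  0.88723396]
top hub_a 0.96 674 px [359. 119.] z90 0.0331 med [ 0.8467 -0.0527  0.0303] rect [852.6 -53.3] [42.9 43.3] 58.1 bgr [ 36.  50. 211.]
top hub_a 0.86 775 px [454. 366.] z90 0.0335 med [ 0.4027 -0.2401  0.0311] rect [ 403.3 -241.4] [42.  43.1] 16.0 bgr [185. 107. 181.]
top hub_a 0.76 810 px [423. 420.] z90 0.0335 med [ 0.3117 -0.1896  0.0312] rect [ 311.1 -191. ] [42.8 41.9] 57.3 bgr [185. 105. 180.]
top hub_a 0.75 658 px [349. 216.] z90 0.0383 med [ 0.653  -0.0451  0.0358] rect [654.7 -46.4] [42.3 39.9] 3.8 bgr [ 94. 175. 196.]
top hub_a 0.66 592 px [375. 313.] z90 0.0386 med [ 0.4818 -0.1002  0.0367] rect [ 482.3 -101.1] [41.6 42. ] 28.0 bgr [103. 178. 198.]
top hub_a 0.62 616 px [266. 305.] z90 0.0385 med [0.4815 0.0884 0.0363] rect [482.5  89.8] [42.1 42. ] 74.2 bgr [ 96. 178. 198.]
top hub_a 0.53 952 px [226. 171.] z90 0.0679 med [0.7114 0.1806 0.0597] rect [719.6 186. ] [37. 37.] 38.3 bgr [147.5 179.  186. ]
top gauge 0.75 220 px [504. 310.] z90 0.0614 med [ 0.4994 -0.3133  0.0594] rect [ 500.3 -316. ] [
[... 2203 characters left out ...]
 159.9] 75.7 bgr [167. 247. 254.]
side mat 0.74 22958 px [312. 276.] z90 0.0058 med [ 0.5384 -0.0406  0.0043] rect [549.6 -10.4] [342.9 300.5] 90.0 bgr [138. 225. 250.]
side mat 0.24 2754 px [400. 418.] z90 0.0307 med [ 0.4905 -0.3268  0.0291] rect [ 501.  -317.2] [71.1 70.4] 4.6 bgr [163. 244. 253.]
side globe 0.92 863 px [330. 159.] z90 0.0681 med [0.7102 0.17   0.0507] rect [719.3 183.4] [39.9 40.2] 22.2 bgr [161. 220. 234.]
side globe 0.51 2882 px [400. 418.] z90 0.0307 med [ 0.49   -0.3258  0.0291] rect [ 501.  -317.1] [71.2 70.7] 4.6 bgr [163. 244. 253.]
side pot 0.91 1937 px [468. 313.] z90 0.0729 med [ 0.668  -0.2624  0.0611] rect [ 681.3 -255.2] [47.7 48.9] 68.8 bgr [ 66. 133. 140.]
```

```bash
cat >> h.py <<'E'
from scipy.spatial.transform import Rotation as Ro
def st():
    s=ctrl.get_state(); Rm=Ro.from_rotvec(s['tool_rot']); M=Rm.as_matrix()
    print("t",round(s['time'],2),"pos",(s['position']*1000).round(1),"yaw_y",np.degrees(np.arctan2(M[1,1],M[0,1])).round(1),"zax",M[:,2].round(4),"F",s['ft_force'].round(1),"grip",round(s['grip_width'],3),"j",s['joint_positions'].round(2))
    return s,Rm
def go(target,yaw):
    """shift in tool frame now (mm), then turn (deg) to reach target(mm), y-axis yaw"""
    s,Rm=st(); d=np.array(target)-s['position']*1000
    a=np.radians(yaw); y=np.array([np.cos(a),np.sin(a),0]); z=np.array([0,0,-1.]); x=np.cross(y,z)
    T=Ro.from_matrix(np.stack([x,y,z],1)); rv=np.degrees((Rm.inv()*T).as_rotvec())
    print("shift",Rm.inv().apply(d).round(1),"turn",rv.round(2),"| shift in target axes",T.inv().apply(d).round(1))
E
python3 -c "
from h import *
go([500.5,-317,235],-16)"
```

```text
t 0.9 pos [ 214.2 -613.7  236.6] yaw_y -70.8 zax [ 0.e+00 -1.e-04 -1.e+00] F [-0.2 -0.6 -1.2] grip 1.002 j [ 1.25  0.32 -0.07  1.45  0.02  1.37 -0.06]
shift [ 368.1 -185.8    1.6] turn [ 1.000e-02  1.000e-02 -5.476e+01] | shift in target axes [364.2 193.4   1.6]
```

>>> arm_command:
  motion:
    - [[30.7, -15.5, 0], [0, 0, 0], 0]
    - [[30.7, -15.5, 0], [0, 0, 0], 0]
    - [[30.7, -15.5, 0], [0, 0, 0], 0]
    - [[30.7, -15.5, 0], [0, 0, 0], 0]
    - [[30.7, -15.5, 0], [0, 0, 0], 0]
    - [[30.7, -15.5, 0], [0, 0, 0], 0]
    - [[30.7, -15.5, 0], [0, 0, 0], 0]
    - [[30.7, -15.5, 0], [0, 0, 0], 0]

```text
time: 1.57
position: [0.4061, -0.4144, 0.2368]
tool_rot: [3.097, 0.525, 0.0]
ft_force: [0.4, -0.1, 0.6]
grip_width: 1.0
```

>>> arm_command:
  motion:
    - [[30.7, -15.5, 0], [0, 0, 0], 0]
    - [[30.7, -15.5, 0], [0, 0, 0], 0]
    - [[30.7, -15.5, 0], [0, 0, 0], 0]
    - [[30.7, -15.5, 0], [0, 0, 0], 0]
    - [[0, 0, 0], [0, 0, -6.85], 0]
    - [[0, 0, 0], [0, 0, -6.85], 0]
    - [[0, 0, 0], [0, 0, -6.85], 0]
    - [[0, 0, 0], [0, 0, -6.85], 0]

```text
time: 2.23
position: [0.5009, -0.3165, 0.2366]
tool_rot: [2.881, 1.253, -0.0]
ft_force: [-0.4, 0.3, -0.2]
grip_width: 0.998
```

>>> arm_command:
  motion:
    - [[0, 0, 0], [0, 0, -6.85], 0.35]
    - [[0, 0, 0], [0, 0, -6.85], 0.35]
    - [[0, 0, 0], [0, 0, -6.85], 0.35]
    - [[0, 0, 0], [0, 0, -6.85], 0.35]
    - [[0, 0, 0], [0, 0, 0], 0.35]
    - [[0, 0, 0], [0, 0, 0], 0.35]

```text
time: 2.73
position: [0.5007, -0.3168, 0.2366]
tool_rot: [2.511, 1.887, 0.0]
ft_force: [-0.8, -0.6, -0.9]
grip_width: 0.679
```

```bash
python3 -c "
from h import *
go([500.5,-317,48],-16)"
```

```text
t 2.73 pos [ 500.7 -316.8  236.6] yaw_y -16.2 zax [ 1.e-04 -1.e-04 -1.e+00] F [-0.8 -0.6 -0.9] grip 0.679 j [ 0.88  0.22 -0.42  1.59  0.09  1.35  0.17]
shift [-2.000e-01 -1.000e-01  1.886e+02] turn [ 0.01  0.01 -0.16] | shift in target axes [-3.000e-01 -1.000e-01  1.886e+02]
```

>>> arm_command:
  motion:
    - [[0, 0, 30], [0, 0, 0], 0.35]
    - [[0, 0, 30], [0, 0, 0], 0.35]
    - [[0, 0, 30], [0, 0, 0], 0.35]
    - [[0, 0, 30], [0, 0, 0], 0.35]
    - [[0, 0, 30], [0, 0, 0], 0.35]
    - [[0, 0, 15], [0, 0, 0], 0.35]
    - [[0, 0, 11], [0, 0, 0], 0.35]
    - [[0, 0, 0], [0, 0, 0], 0.35]

```text
time: 3.4
position: [0.4993, -0.3159, 0.0581]
tool_rot: [-2.507, -1.887, 0.002]
ft_force: [-0.6, 0.2, 0.1]
grip_width: 0.649
```

```bash
python3 -c "
from h import *
go([500.5,-317,48],-16)
p,d=optics.get_image('side'); cv2.imwrite('pics/s1.png',cv2.resize(p[300:480,280:520],None,fx=3,fy=3))"
```

```text
t 3.4 pos [ 499.3 -315.9   58.1] yaw_y -16.1 zax [-0.0035  0.0024 -1.    ] F [-0.6  0.2  0.1] grip 0.649 j [ 0.86  0.38 -0.4   1.78  0.17  1.02  0.11]
shift [-0.7  1.5 10.1] turn [-0.23 -0.07 -0.07] | shift in target axes [-0.7  1.5 10.1]
```

View pics/s1.png

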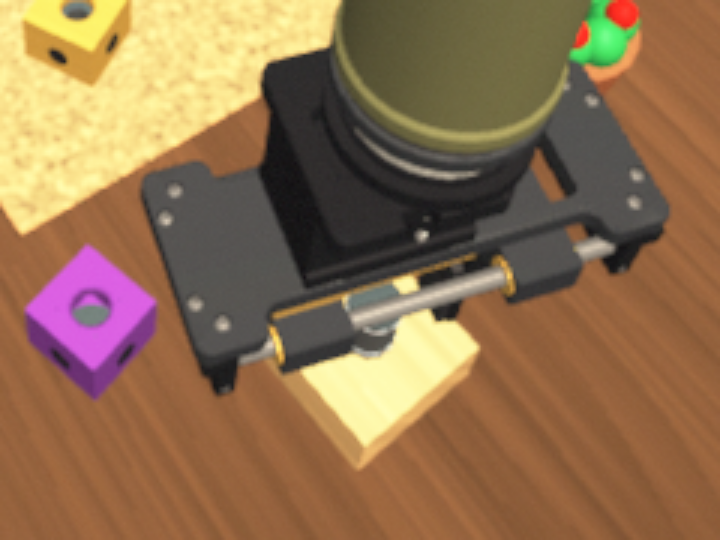

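>>> arm_command:
  motion:
    - [[-0.7, 1.5, 5], [-0.2, 0, 0], 0.35]
    - [[0, 0, 5], [0, 0, 0], 0.35]
    - [[0, 0, 0], [0, 0, 0], 0.35]
    - [[0, 0, 0], [0, 0, 0], 0.35]

```text
time: 3.78
position: [0.5022, -0.318, 0.051]
tool_rot: [2.506, 1.889, 0.003]
ft_force: [0.4, 0.2, 1.1]
grip_width: 0.653
```

```bash
python3 -c "
from h import *
go([500.5,-317,48],-16)"
```

```text
t 3.78 pos [ 502.2 -318.    51. ] yaw_y -16.0 zax [ 0.0039 -0.0015 -1.    ] F [0.4 0.2 1.1] grip 0.653 j [ 0.85  0.39 -0.4   1.78  0.18  1.    0.11]
shift [ 0.5 -1.9  3. ] turn [0.24 0.02 0.02] | shift in target axes [ 0.5 -1.9  3. ]
```

>>> arm_command:
  motion:
    - [[0.6, -1.7, 2.5], [0.2, 0, 0], 0.35]
    - [[0, 0, 0], [0, 0, 0], 0.35]
    - [[0, 0, 0], [0, 0, 0], 0.35]

```text
time: 4.03
position: [0.5005, -0.3167, 0.0481]
tool_rot: [2.508, 1.892, -0.0]
ft_force: [-0.7, -0.4, -0.2]
grip_width: 0.651
```

```bash
python3 -c "
from h import *
go([500.5,-317,48],-16)"
```

```text
t 4.03 pos [ 500.5 -316.7   48.1] yaw_y -16.0 zax [-1.e-04 -1.e-04 -1.e+00] F [-0.7 -0.4 -0.2] grip 0.651 j [ 0.85  0.39 -0.4   1.79  0.18  1.    0.11]
shift [-0.3  0.1  0.1] turn [-0.    0.01  0.04] | shift in target axes [-0.3  0.1  0.1]
```

>>> arm_command:
  motion:
    - [[0, 0, 0], [0, 0, 0], 0.9]
    - [[0, 0, 0], [0, 0, 0], 0.9]
    - [[0, 0, 0], [0, 0, 0], 0.9]
    - [[0, 0, 0], [0, 0, 0], 0.9]
    - [[0, 0, 0], [0, 0, 0], 0.9]
    - [[0, 0, 0], [0, 0, 0], 0.9]
  force: 25

```text
time: 4.53
position: [0.5006, -0.3168, 0.0481]
tool_rot: [2.508, 1.891, 0.0]
ft_force: [1.9, -0.4, -0.4]
grip_width: 0.277
```

```bash
python3 -c "
from h import *
go([500.5,-317,48],-16)"
```

```text
t 4.53 pos [ 500.6 -316.8   48.1] yaw_y -16.0 zax [ 1.e-04 -1.e-04 -1.e+00] F [ 1.9 -0.4 -0.4] grip 0.277 j [ 0.85  0.39 -0.4   1.79  0.18  1.    0.11]
shift [-0.2  0.   0.1] turn [0.01 0.   0.04] | shift in target axes [-0.2  0.   0.1]
```

>>> arm_command:
  motion:
    - [[0, 0, -10], [0, 0, 0], 0.9]
    - [[0, 0, -20], [0, 0, 0], 0.9]
    - [[0, 0, -20], [0, 0, 0], 0.9]
    - [[0, 0, -12], [0, 0, 0], 0.9]
    - [[25, -9.6, 0], [0, 0, 0], 0.9]
    - [[25, -9.6, 0], [0, 0, 0], 0.9]
    - [[25, -9.6, 0], [0, 0, 0], 0.9]
    - [[25, -9.6, 0], [0, 0, 0], 0.9]

```text
time: 5.2
position: [0.4907, -0.2089, 0.1104]
tool_rot: [2.509, 1.891, -0.0]
ft_force: [0.2, 0.8, -2.3]
grip_width: 0.267
```

>>> arm_command:
  motion:
    - [[25, -9.6, 0], [0, 0, 0], 0.9]
    - [[25, -9.6, 0], [0, 0, 0], 0.9]
    - [[25, -9.6, 0], [0, 0, 0], 0.9]
    - [[20, -6.5, 0], [0, 0, 0], 0.9]
    - [[7.3, -3.4, 0], [0, 0, 0], 0.9]
    - [[0, 0, 0], [0, 0, 0], 0.9]
    - [[0, 0, 0], [0, 0, 0], 0.9]
    - [[0, 0, 0], [0, 0, 0], 0.9]

```text
time: 5.87
position: [0.482, -0.103, 0.1101]
tool_rot: [2.51, 1.888, -0.001]
ft_force: [0.5, -0.4, -2.5]
grip_width: 0.272
```

```bash
python3 -c "
from h import *
go([482.3,-101.1,110],-16)
p,d=optics.get_image('side'); cv2.imwrite('pics/s2.png',cv2.resize(p[200:380,200:440],None,fx=3,fy=3))"
```

```text
t 5.87 pos [ 482.  -103.   110.1] yaw_y -16.1 zax [ 1.e-04 -9.e-04 -1.e+00] F [ 0.5 -0.4 -2.5] grip 0.272 j [ 0.68  0.13 -0.56  1.97  0.08  1.07 -0.19]
shift [ 1.9 -0.2  0.1] turn [ 0.02  0.05 -0.08] | shift in target axes [ 1.9 -0.2  0.1]
```

View pics/s2.png

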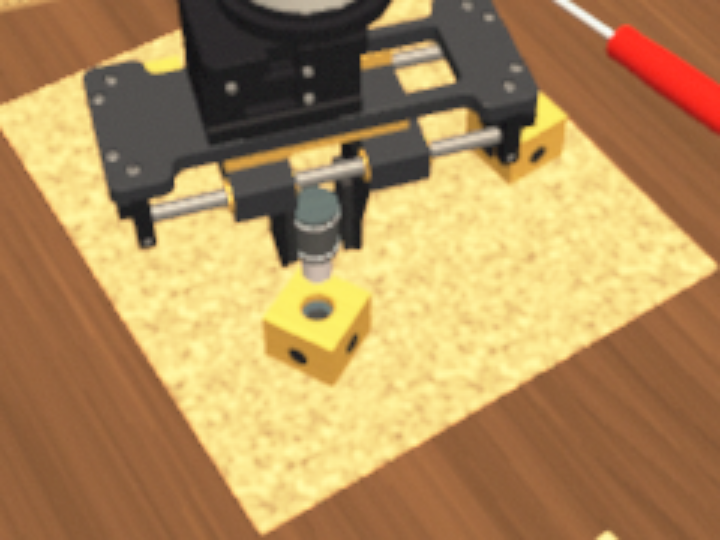

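>>> arm_command:
  motion:
    - [[1.0, 0, 10], [0, 0, 0], 0.9]
    - [[0, 0, 10], [0, 0, 0], 0.9]
    - [[0, 0, 6], [0, 0, 0], 0.9]
    - [[0, 0, 0], [0, 0, 0], 0.9]
    - [[0, 0, 0], [0, 0, 0], 0.9]
    - [[0, 0, 0], [0, 0, 0], 0.9]

```text
time: 6.42
position: [0.4823, -0.1001, 0.0839]
tool_rot: [-2.508, -1.891, 0.0]
ft_force: [0.5, 0.8, -1.2]
grip_width: 0.268
```

```bash
python3 -c "
from h import *
go([482.3,-101.1,80],-16)
p,d=optics.get_image('side'); cv2.imwrite('pics/s3.png',cv2.resize(p[240:360,240:400],None,fx=4,fy=4))"
```

```text
t 6.42 pos [ 482.3 -100.1   83.9] yaw_y -16.0 zax [-2.e-04  2.e-04 -1.e+00] F [ 0.5  0.8 -1.2] grip 0.268 j [ 0.67  0.16 -0.56  1.99  0.1   1.01 -0.21]
shift [-1.   0.3  3.9] turn [-0.01 -0.01  0.04] | shift in target axes [-1.   0.3  3.9]
```

View pics/s3.png

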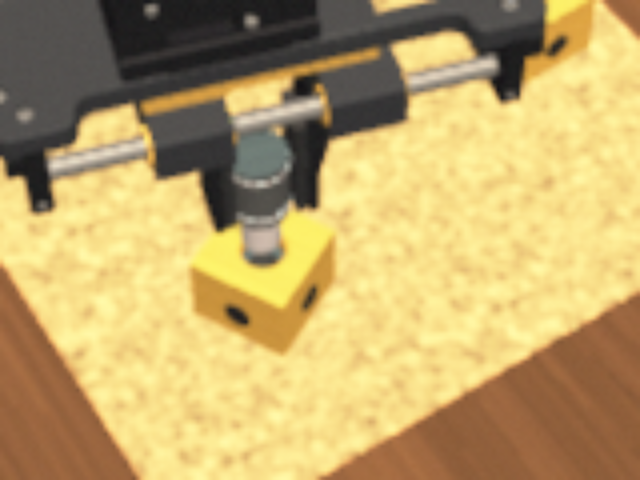

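>>> arm_command:
  motion:
    - [[-1.0, 0.2, 1], [0, 0, 0], 0.9]
    - [[0, 0, 1], [0, 0, 0], 0.9]
    - [[0, 0, 1], [0, 0, 0], 0.9]
    - [[0, 0, 1], [0, 0, 0], 0.9]
    - [[0, 0, 1], [0, 0, 0], 0.9]
    - [[0, 0, 1], [0, 0, 0], 0.9]

```text
time: 6.97
position: [0.4822, -0.1011, 0.0779]
tool_rot: [2.508, 1.891, -0.0]
ft_force: [0.8, 0.5, -1.6]
grip_width: 0.264
```

>>> arm_command:
  motion:
    - [[0, 0, 1], [0, 0, 0], 0.9]
    - [[0, 0, 1], [0, 0, 0], 0.9]
    - [[0, 0, 1], [0, 0, 0], 0.9]
    - [[0, 0, 1], [0, 0, 0], 0.9]

```text
time: 7.3
position: [0.4822, -0.1011, 0.0739]
tool_rot: [2.508, 1.892, -0.0]
ft_force: [0.5, 0.2, -1.2]
grip_width: 0.267
```

>>> arm_command:
  motion:
    - [[0, 0, 1], [0, 0, 0], 0.9]
    - [[0, 0, 1], [0, 0, 0], 0.9]
    - [[0, 0, 1], [0, 0, 0], 0.9]
    - [[0, 0, 0.5], [0, 0, 0], 0.9]

```text
time: 7.63
position: [0.4821, -0.1011, 0.0704]
tool_rot: [-2.508, -1.891, 0.0]
ft_force: [-0.0, 0.4, -1.8]
grip_width: 0.266
```

>>> arm_command:
  motion:
    - [[0, 0, 0.5], [0, 0, 0], 0.9]
    - [[0, 0, 0.5], [0, 0, 0], 0.9]

```text
time: 7.8
position: [0.4822, -0.1011, 0.0695]
tool_rot: [2.508, 1.891, -0.0]
ft_force: [0.2, 0.3, -0.6]
grip_width: 0.271
```

>>> arm_command:
  motion:
    - [[0, 0, 0.5], [0, 0, 0], 0.9]

```text
time: 7.88
position: [0.4822, -0.1012, 0.069]
tool_rot: [2.508, 1.891, -0.0]
ft_force: [-0.6, 0.3, 0.6]
grip_width: 0.269
```

>>> arm_command:
  motion:
    - [[0, 0, 0.3], [0, 0, 0], 0.9]

```text
time: 7.97
position: [0.4823, -0.1011, 0.069]
tool_rot: [2.508, 1.891, -0.0]
ft_force: [-1.2, 0.1, 3.1]
grip_width: 0.269
```

>>> arm_command:
  motion:
    - [[0, 0, 0.3], [0, 0, 0], 0.9]

```text
time: 8.05
position: [0.4823, -0.1012, 0.0689]
tool_rot: [2.508, 1.891, -0.0]
ft_force: [-2.0, 0.5, 5.3]
grip_width: 0.268
```

>>> arm_command:
  motion:
    - [[0, 0, 0.3], [0, 0, 0], 0.9]

```text
time: 8.13
position: [0.4824, -0.1012, 0.0689]
tool_rot: [2.508, 1.891, -0.0]
ft_force: [-3.3, 0.6, 8.2]
grip_width: 0.265
```

>>> arm_command:
  motion:
    - [[-0.2, -0.6, 0], [0, 0, 0], 0.9]
    - [[0, 0, 0], [0, 0, 0], 0.9]

```text
time: 8.3
position: [0.4822, -0.1012, 0.0689]
tool_rot: [2.507, 1.891, 0.001]
ft_force: [-1.3, 0.4, 5.8]
grip_width: 0.27
```

>>> arm_command:
  motion:
    - [[0.6, 0, 0], [0, 0, 0], 0.9]
    - [[0, 0, 0], [0, 0, 0], 0.9]

```text
time: 8.47
position: [0.4823, -0.101, 0.0689]
tool_rot: [2.507, 1.891, 0.0]
ft_force: [-2.0, -0.2, 5.3]
grip_width: 0.267
```

>>> arm_command:
  motion:
    - [[-1.0, 0, 0], [0, 0, 0], 0.9]
    - [[0, 0, 0], [0, 0, 0], 0.9]

```text
time: 8.63
position: [0.4822, -0.1013, 0.0689]
tool_rot: [2.508, 1.891, 0.002]
ft_force: [-0.8, 1.0, 5.9]
grip_width: 0.268
```

>>> arm_command:
  motion:
    - [[0.6, 1.0, 0], [0, 0, 0], 0.9]
    - [[0, 0, 0], [0, 0, 0], 0.9]

```text
time: 8.8
position: [0.4825, -0.1011, 0.0689]
tool_rot: [-2.508, -1.892, 0.001]
ft_force: [-3.2, 1.1, 8.5]
grip_width: 0.269
```

>>> arm_command:
  motion:
    - [[0, -0.4, -2], [0, 0, 0], 0.9]
    - [[0, 0, -3], [0, 0, 0], 0.9]
    - [[0, 0, -5], [0, 0, 0], 0.9]
    - [[0, 0, -8], [0, 0, 0], 0.9]
    - [[0, 0, -10], [0, 0, 0], 0.9]
    - [[0, 0, -5], [0, 0, 0], 0.9]
    - [[0, 0, 0], [0, 0, 0], 0.9]
    - [[0, 0, 0], [0, 0, 0], 0.9]

```text
time: 9.47
position: [0.4826, -0.1013, 0.1018]
tool_rot: [2.507, 1.891, 0.001]
ft_force: [-0.2, -0.3, -1.9]
grip_width: 0.269
```

```bash
python3 -c "
from h import *
go([482.4,89.4,102],-16)
p,d=optics.get_image('side'); cv2.imwrite('pics/s4.png',cv2.resize(p[200:380,200:440],None,fx=3,fy=3))"
```

```text
t 9.47 pos [ 482.6 -101.3  101.8] yaw_y -16.0 zax [ 1.2e-03 -7.0e-04 -1.0e+00] F [-0.2 -0.3 -1.9] grip 0.269 j [ 0.68  0.14 -0.56  1.98  0.08  1.05 -0.19]
shift [183.3 -52.7  -0.4] turn [0.08 0.02 0.03] | shift in target axes [183.3 -52.8  -0.2]
```

View pics/s4.png

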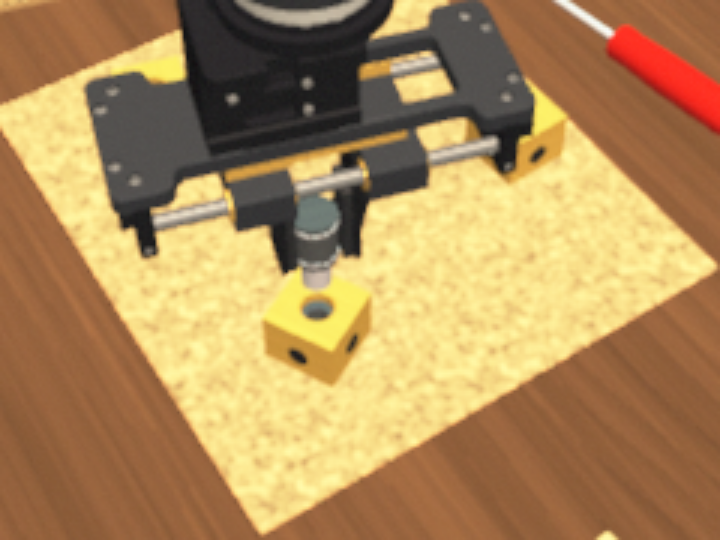

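>>> arm_command:
  motion:
    - [[25, -7.2, 0], [0.08, 0, 0], 0.9]
    - [[25, -7.2, 0], [0, 0, 0], 0.9]
    - [[25, -7.2, 0], [0, 0, 0], 0.9]
    - [[25, -7.2, 0], [0, 0, 0], 0.9]
    - [[25, -7.2, 0], [0, 0, 0], 0.9]
    - [[25, -7.2, 0], [0, 0, 0], 0.9]
    - [[20, -5.8, 0], [0, 0, 0], 0.9]
    - [[13.3, -3.8, 0], [0, 0, 0], 0.9]

```text
time: 10.18
position: [0.4811, 0.0924, 0.1009]
tool_rot: [-2.504, -1.894, 0.001]
ft_force: [0.2, -1.0, -0.6]
grip_width: 0.27
```

>>> arm_command:
  motion:
    - [[0, 0, 6], [0, 0, 0], 0.9]
    - [[0, 0, 6], [0, 0, 0], 0.9]
    - [[0, 0, 6], [0, 0, 0], 0.9]
    - [[0, 0, 0], [0, 0, 0], 0.9]
    - [[0, 0, 0], [0, 0, 0], 0.9]
    - [[0, 0, 0], [0, 0, 0], 0.9]
    - [[0, 0, 0], [0, 0, 0], 0.9]

```text
time: 10.77
position: [0.4821, 0.089, 0.0833]
tool_rot: [-2.509, -1.89, 0.001]
ft_force: [-0.1, 0.7, -1.2]
grip_width: 0.27
```

```bash
python3 -c "
from h import *
go([482.4,89.4,84],-16)
p,d=optics.get_image('side'); cv2.imwrite('pics/s5.png',cv2.resize(p[160:280,180:340],None,fx=4,fy=4))"
```

```text
t 10.77 pos [482.1  89.   83.3] yaw_y -16.0 zax [-1.e-03  2.e-04 -1.e+00] F [-0.1  0.7 -1.2] grip 0.27 j [ 0.43  0.18 -0.71  1.99  0.14  1.02 -0.63]
shift [ 0.4  0.2 -0.7] turn [-0.06  0.   -0.02] | shift in target axes [ 0.4  0.2 -0.7]
```

View pics/s5.png

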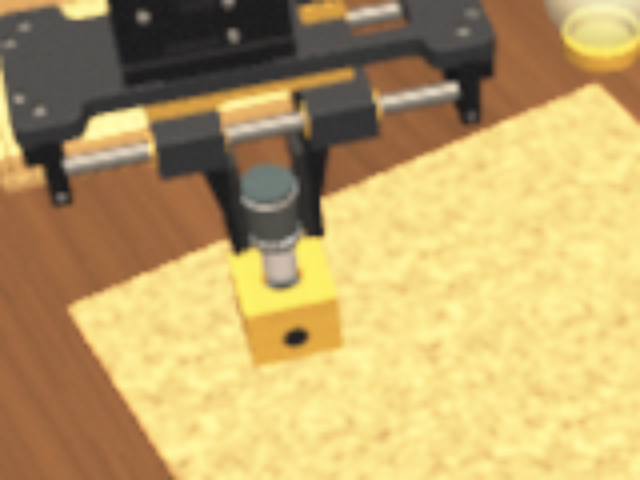

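>>> arm_command:
  motion:
    - [[0.3, 0.1, 1], [-0.05, 0, 0], 0.9]
    - [[0, 0, 1], [0, 0, 0], 0.9]
    - [[0, 0, 1], [0, 0, 0], 0.9]
    - [[0, 0, 1], [0, 0, 0], 0.9]
    - [[0, 0, 1], [0, 0, 0], 0.9]
    - [[0, 0, 1], [0, 0, 0], 0.9]

```text
time: 11.32
position: [0.482, 0.0899, 0.0771]
tool_rot: [-2.508, -1.891, 0.001]
ft_force: [0.0, 0.6, -1.2]
grip_width: 0.267
```

>>> arm_command:
  motion:
    - [[0, 0, 1], [0, 0, 0], 0.9]
    - [[0, 0, 1], [0, 0, 0], 0.9]
    - [[0, 0, 1], [0, 0, 0], 0.9]
    - [[0, 0, 1], [0, 0, 0], 0.9]

```text
time: 11.65
position: [0.482, 0.0899, 0.0731]
tool_rot: [-2.508, -1.891, 0.001]
ft_force: [0.6, -0.3, -1.6]
grip_width: 0.263
```

>>> arm_command:
  motion:
    - [[0, 0, 1], [0, 0, 0], 0.9]
    - [[0, 0, 1], [0, 0, 0], 0.9]
    - [[0, 0, 0.5], [0, 0, 0], 0.9]

```text
time: 11.9
position: [0.4819, 0.0899, 0.0705]
tool_rot: [-2.508, -1.891, 0.001]
ft_force: [-0.6, 0.5, -1.7]
grip_width: 0.266
```

>>> arm_command:
  motion:
    - [[0, 0, 0.5], [0, 0, 0], 0.9]
    - [[0, 0, 0.5], [0, 0, 0], 0.9]

```text
time: 12.07
position: [0.482, 0.0899, 0.0696]
tool_rot: [-2.508, -1.891, 0.001]
ft_force: [-0.3, -0.5, -1.0]
grip_width: 0.267
```

>>> arm_command:
  motion:
    - [[0, 0, 0.5], [0, 0, 0], 0.9]

```text
time: 12.15
position: [0.482, 0.0899, 0.0692]
tool_rot: [-2.508, -1.891, 0.0]
ft_force: [-0.4, 1.2, -1.9]
grip_width: 0.269
```

>>> arm_command:
  motion:
    - [[0, 0, 0.5], [0, 0, 0], 0.9]

```text
time: 12.23
position: [0.4821, 0.09, 0.069]
tool_rot: [-2.508, -1.891, 0.001]
ft_force: [-1.4, -0.8, 5.9]
grip_width: 0.269
```

>>> arm_command:
  motion:
    - [[0, 0, 0.4], [0, 0, 0], 0.9]

```text
time: 12.32
position: [0.4822, 0.09, 0.0689]
tool_rot: [-2.508, -1.891, 0.001]
ft_force: [-2.9, -0.3, 7.6]
grip_width: 0.271
```

>>> arm_command:
  motion:
    - [[0, 0, 0.4], [0, 0, 0], 0.9]

```text
time: 12.4
position: [0.4823, 0.0901, 0.0689]
tool_rot: [2.508, 1.892, -0.001]
ft_force: [-3.6, -0.3, 10.6]
grip_width: 0.268
```

>>> arm_command:
  motion:
    - [[0, 0, 0.4], [0, 0, 0], 0.9]

```text
time: 12.48
position: [0.4823, 0.0901, 0.0688]
tool_rot: [2.508, 1.891, -0.001]
ft_force: [-3.7, 0.2, 13.0]
grip_width: 0.266
```

>>> arm_command:
  motion:
    - [[-0.6, -0.3, -0.2], [0, 0, 0], 0.9]
    - [[0, 0, 0], [0, 0, 0], 0.9]

```text
time: 12.65
position: [0.4821, 0.0899, 0.0689]
tool_rot: [2.508, 1.892, 0.001]
ft_force: [-1.9, -0.2, 7.0]
grip_width: 0.271
```

>>> arm_command:
  motion:
    - [[0, -0.6, 0], [0, 0, 0], 0.9]
    - [[0, 0, 0], [0, 0, 0], 0.9]

```text
time: 12.82
position: [0.482, 0.0899, 0.0689]
tool_rot: [2.507, 1.891, 0.002]
ft_force: [-1.7, 0.9, 5.0]
grip_width: 0.269
```

>>> arm_command:
  motion:
    - [[-0.5, 0, 0], [0, 0, 0], 0.9]
    - [[0, 0, 0], [0, 0, 0], 0.9]

```text
time: 12.98
position: [0.4819, 0.0898, 0.0689]
tool_rot: [2.508, 1.891, 0.003]
ft_force: [-1.7, 0.7, 6.1]
grip_width: 0.268
```

>>> arm_command:
  motion:
    - [[0.4, 0.4, -2], [0, 0, 0], 0.9]
    - [[0, 0, -3], [0, 0, 0], 0.9]
    - [[0, 0, -5], [0, 0, 0], 0.9]
    - [[0, 0, -8], [0, 0, 0], 0.9]
    - [[0, 0, -10], [0, 0, 0], 0.9]
    - [[0, 0, -5], [0, 0, 0], 0.9]
    - [[0, 0, 0], [0, 0, 0], 0.9]
    - [[0, 0, 0], [0, 0, 0], 0.9]

```text
time: 13.65
position: [0.4816, 0.0892, 0.1012]
tool_rot: [2.508, 1.891, 0.0]
ft_force: [0.2, -0.3, -1.4]
grip_width: 0.262
```

```bash
python3 -c "
from h import *
go([654.8,-46.2,102],-16)
"
```

```text
t 13.65 pos [481.6  89.2 101.2] yaw_y -16.0 zax [ 4.e-04 -3.e-04 -1.e+00] F [ 0.2 -0.3 -1.4] grip 0.262 j [ 0.44  0.15 -0.71  1.98  0.11  1.05 -0.61]
shift [-82.5 203.8  -0.7] turn [0.03 0.01 0.03] | shift in target axes [-82.4 203.8  -0.8]
```

>>> arm_command:
  motion:
    - [[-10, 25, 0], [0, 0, 0], 0.9]
    - [[-10, 25, 0], [0, 0, 0], 0.9]
    - [[-10, 25, 0], [0, 0, 0], 0.9]
    - [[-10, 25, 0], [0, 0, 0], 0.9]
    - [[-10, 25, 0], [0, 0, 0], 0.9]
    - [[-10, 25, 0], [0, 0, 0], 0.9]
    - [[-10, 25, 0], [0, 0, 0], 0.9]
    - [[-8, 18, 0], [0, 0, 0], 0.9]

```text
time: 14.32
position: [0.6466, -0.041, 0.0995]
tool_rot: [-2.51, -1.889, 0.002]
ft_force: [0.6, 0.2, -0.5]
grip_width: 0.269
```

>>> arm_command:
  motion:
    - [[-4.5, 10.8, 0], [0, 0, 0], 0.9]
    - [[0, 0, 6], [0, 0, 0], 0.9]
    - [[0, 0, 6], [0, 0, 0], 0.9]
    - [[0, 0, 6], [0, 0, 0], 0.9]
    - [[0, 0, 0], [0, 0, 0], 0.9]
    - [[0, 0, 0], [0, 0, 0], 0.9]
    - [[0, 0, 0], [0, 0, 0], 0.9]
    - [[0, 0, 0], [0, 0, 0], 0.9]

```text
time: 14.98
position: [0.6546, -0.0456, 0.0831]
tool_rot: [2.508, 1.892, 0.0]
ft_force: [-1.1, -0.5, -0.7]
grip_width: 0.271
```

```bash
python3 -c "
from h import *
go([654.8,-46.2,84],-16)
p,d=optics.get_image('side'); cv2.imwrite('pics/s6.png',cv2.resize(p[160:280,300:460],None,fx=4,fy=4))"
```

```text
t 14.98 pos [654.6 -45.6  83.1] yaw_y -15.9 zax [ 2.e-04 -1.e-04 -1.e+00] F [-1.1 -0.5 -0.7] grip 0.271 j [ 0.47  0.51 -0.57  1.59  0.3   1.13 -0.45]
shift [-0.6  0.4 -0.9] turn [0.01 0.   0.08] | shift in target axes [-0.6  0.4 -0.9]
```

View pics/s6.png

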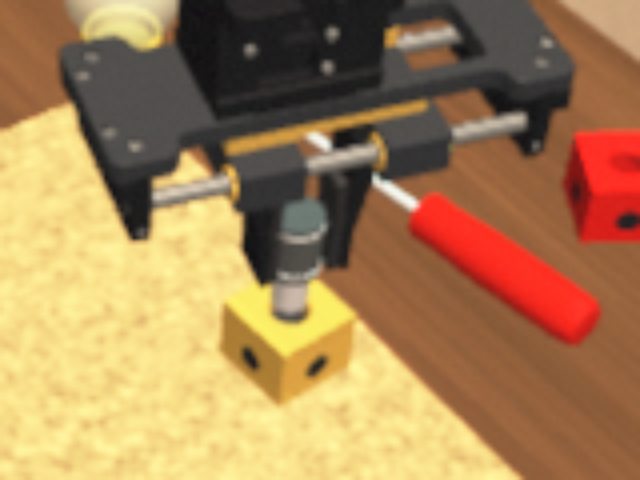

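Gauge is over the third hub's bore (crop ~(290,310)). Lowering slowly.

>>> arm_command:
  motion:
    - [[-0.4, 0.3, 1], [0, 0, 0], 0.9]
    - [[0, 0, 1], [0, 0, 0], 0.9]
    - [[0, 0, 1], [0, 0, 0], 0.9]
    - [[0, 0, 1], [0, 0, 0], 0.9]
    - [[0, 0, 1], [0, 0, 0], 0.9]
    - [[0, 0, 1], [0, 0, 0], 0.9]

```text
time: 15.53
position: [0.6547, -0.0465, 0.0764]
tool_rot: [-2.508, -1.891, 0.001]
ft_force: [-0.4, 0.6, -2.2]
grip_width: 0.268
```

>>> arm_command:
  motion:
    - [[0, 0, 1], [0, 0, 0], 0.9]
    - [[0, 0, 1], [0, 0, 0], 0.9]
    - [[0, 0, 1], [0, 0, 0], 0.9]
    - [[0, 0, 1], [0, 0, 0], 0.9]

```text
time: 15.87
position: [0.6547, -0.0465, 0.0725]
tool_rot: [-2.508, -1.891, 0.001]
ft_force: [-0.5, -0.1, -1.2]
grip_width: 0.269
```

>>> arm_command:
  motion:
    - [[0, 0, 1], [0, 0, 0], 0.9]
    - [[0, 0, 1], [0, 0, 0], 0.9]
    - [[0, 0, 0.5], [0, 0, 0], 0.9]

```text
time: 16.12
position: [0.6547, -0.0465, 0.0699]
tool_rot: [-2.508, -1.891, 0.001]
ft_force: [-0.0, 0.1, -0.9]
grip_width: 0.266
```

>>> arm_command:
  motion:
    - [[0, 0, 0.5], [0, 0, 0], 0.9]
    - [[0, 0, 0.5], [0, 0, 0], 0.9]

```text
time: 16.28
position: [0.6548, -0.0465, 0.069]
tool_rot: [-2.508, -1.891, 0.001]
ft_force: [-0.2, 0.7, -1.3]
grip_width: 0.271
```

>>> arm_command:
  motion:
    - [[0, 0, 0.5], [0, 0, 0], 0.9]

```text
time: 16.37
position: [0.6548, -0.0465, 0.0686]
tool_rot: [-2.508, -1.891, 0.001]
ft_force: [-0.8, -0.5, -0.9]
grip_width: 0.265
```

>>> arm_command:
  motion:
    - [[0, 0, 0.5], [0, 0, 0], 0.9]

```text
time: 16.45
position: [0.6547, -0.0464, 0.0681]
tool_rot: [-2.508, -1.891, 0.001]
ft_force: [-0.2, 0.0, -0.2]
grip_width: 0.27
```

>>> arm_command:
  motion:
    - [[0, 0, 0.5], [0, 0, 0], 0.9]

```text
time: 16.53
position: [0.6547, -0.0465, 0.0676]
tool_rot: [-2.508, -1.891, 0.001]
ft_force: [0.1, -0.7, -1.7]
grip_width: 0.268
```

Past 10 mm without force. Continuing.

>>> arm_command:
  motion:
    - [[0, 0, 0.6], [0, 0, 0], 0.9]
    - [[0, 0, 0.6], [0, 0, 0], 0.9]
    - [[0, 0, 0.6], [0, 0, 0], 0.9]

```text
time: 16.78
position: [0.6547, -0.0465, 0.0657]
tool_rot: [-2.508, -1.891, 0.001]
ft_force: [-0.6, 0.5, -1.4]
grip_width: 0.269
```

>>> arm_command:
  motion:
    - [[0, 0, 0.8], [0, 0, 0], 0.9]
    - [[0, 0, 0.8], [0, 0, 0], 0.9]
    - [[0, 0, 0.8], [0, 0, 0], 0.9]

```text
time: 17.03
position: [0.6547, -0.0465, 0.0633]
tool_rot: [-2.508, -1.891, 0.001]
ft_force: [0.4, 0.7, -2.7]
grip_width: 0.269
```

>>> arm_command:
  motion:
    - [[0, 0, 0.8], [0, 0, 0], 0.9]
    - [[0, 0, 0.8], [0, 0, 0], 0.9]
    - [[0, 0, 0.8], [0, 0, 0], 0.9]

```text
time: 17.28
position: [0.6547, -0.0465, 0.0609]
tool_rot: [-2.508, -1.891, 0.001]
ft_force: [-0.3, 0.4, -1.8]
grip_width: 0.266
```

>>> arm_command:
  motion:
    - [[0, 0, 0.6], [0, 0, 0], 0.9]
    - [[0, 0, 0.5], [0, 0, 0], 0.9]

```text
time: 17.45
position: [0.6547, -0.0465, 0.0598]
tool_rot: [-2.508, -1.891, 0.001]
ft_force: [0.1, 0.1, -0.8]
grip_width: 0.269
```

>>> arm_command:
  motion:
    - [[0, 0, 0.5], [0, 0, 0], 0.9]
    - [[0, 0, 0.5], [0, 0, 0], 0.9]

```text
time: 17.62
position: [0.6547, -0.0465, 0.0588]
tool_rot: [-2.508, -1.891, 0.001]
ft_force: [0.3, 0.4, -1.8]
grip_width: 0.268
```

>>> arm_command:
  motion:
    - [[0, 0, 0.4], [0, 0, 0], 0.9]

```text
time: 17.7
position: [0.6547, -0.0464, 0.0584]
tool_rot: [-2.508, -1.891, 0.001]
ft_force: [0.4, -0.5, -1.4]
grip_width: 0.27
```

>>> arm_command:
  motion:
    - [[0, 0, 0.4], [0, 0, 0], 0.9]

```text
time: 17.78
position: [0.6547, -0.0465, 0.058]
tool_rot: [-2.508, -1.891, 0.001]
ft_force: [-0.5, 0.7, -1.2]
grip_width: 0.266
```

Expected seat at TCP z ≈ 57.

>>> arm_command:
  motion:
    - [[0, 0, 0.4], [0, 0, 0], 0.9]

```text
time: 17.87
position: [0.6547, -0.0464, 0.0576]
tool_rot: [-2.508, -1.891, 0.001]
ft_force: [-0.6, 0.8, -0.8]
grip_width: 0.265
```

>>> arm_command:
  motion:
    - [[0, 0, 0.4], [0, 0, 0], 0.9]

```text
time: 17.95
position: [0.6547, -0.0464, 0.0573]
tool_rot: [-2.508, -1.891, 0.001]
ft_force: [-0.4, -0.1, -1.6]
grip_width: 0.266
```

>>> arm_command:
  motion:
    - [[0, 0, 0.3], [0, 0, 0], 0.9]

```text
time: 18.03
position: [0.6547, -0.0465, 0.0571]
tool_rot: [-2.508, -1.891, 0.001]
ft_force: [-1.2, -1.0, 0.8]
grip_width: 0.266
```

>>> arm_command:
  motion:
    - [[0, 0, 0.3], [0, 0, 0], 0.9]

```text
time: 18.12
position: [0.6548, -0.0465, 0.0571]
tool_rot: [-2.508, -1.891, 0.001]
ft_force: [-2.0, -0.4, 2.8]
grip_width: 0.267
```

>>> arm_command:
  motion:
    - [[0, 0, 0], [0, 0, 0], 0.7]
    - [[0, 0, 0], [0, 0, 0], 0.65]
    - [[0, 0, 0], [0, 0, 0], 0.55]
    - [[0, 0, 0], [0, 0, 0], 0.4]
    - [[0, 0, 0], [0, 0, 0], 0.2]
    - [[0, 0, 0], [0, 0, 0], 0.2]

```text
time: 18.62
position: [0.6547, -0.0464, 0.0566]
tool_rot: [-2.508, -1.891, 0.001]
ft_force: [-0.2, -1.0, -0.7]
grip_width: 0.569
```

```bash
python3 -c "
from h import *
go([654.8,-46.5,26],3)
p,d=optics.get_image('side'); cv2.imwrite('pics/s7.png',cv2.resize(p[160:280,300:460],None,fx=4,fy=4))
P=cloud('side',d)
for t in ('hub_a','gauge'):
  for s in models.silhouettes('side',t):
    m=s['pixels']&(d>0); q=np.median(P[m],0)
    if abs(q[0]-.65)<.03 and abs(q[1]+.05)<.03:
        zt=np.percentile(P[m][:,2],90); mm=m&(abs(P[...,2]-zt)<.003); print(t,s['conf'],zt,q,cv2.minAreaRect((P[mm][:,:2]*1000).astype(np.float32)))
"
```

```text
t 18.62 pos [654.7 -46.4  56.6] yaw_y -16.0 zax [-5.e-04  1.e-04 -1.e+00] F [-0.2 -1.  -0.7] grip 0.569 j [ 0.46  0.54 -0.56  1.61  0.31  1.09 -0.47]
shift [-0.   0.1 30.6] turn [ -0.03  -0.   -18.96] | shift in target axes [-0.1  0.  30.6]
gauge 0.54 0.07096664792222238 [ 0.64937911 -0.05268081  0.06310613] ((653.8618774414062, -49.179534912109375), (21.567644119262695, 20.569862365722656), 27.019563674926758)
```

View pics/s7.png

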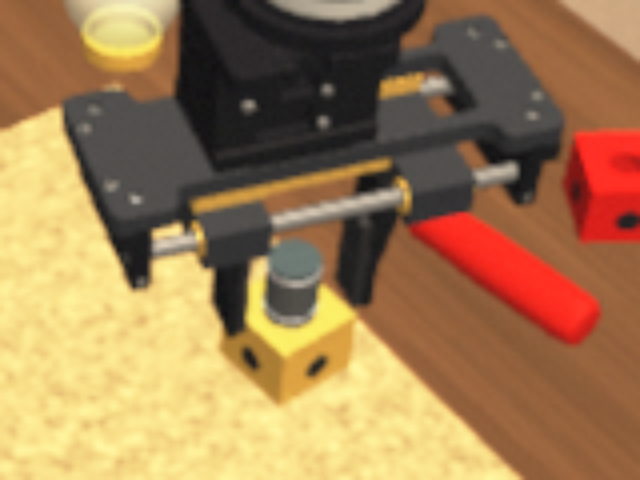

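>>> arm_command:
  motion:
    - [[0, 0, 0], [0, 0, -6.3], 0.2]
    - [[0, 0, 0], [0, 0, -6.3], 0.2]
    - [[0, 0, 0], [0, 0, -6.4], 0.2]
    - [[0, 0, 0], [0, 0, 0], 0.2]
    - [[0, 0, 0], [0, 0, 0], 0.2]
    - [[0, 0, 0], [0, 0, 0], 0.2]

```text
time: 19.27
position: [0.6547, -0.0465, 0.0567]
tool_rot: [-2.165, -2.276, 0.0]
ft_force: [0.8, 0.1, -0.6]
grip_width: 0.801
```

```bash
python3 -c "
from h import *
go([654.8,-46.4,26],3)
"
```

```text
t 19.27 pos [654.7 -46.5  56.7] yaw_y 2.9 zax [-5.e-04  1.e-04 -1.e+00] F [ 0.8  0.1 -0.6] grip 0.801 j [ 0.51  0.55 -0.63  1.6   0.35  1.1  -0.16]
shift [ 0.1  0.1 30.7] turn [-0.03 -0.01 -0.12] | shift in target axes [ 0.1  0.1 30.7]
```

>>> arm_command:
  motion:
    - [[0, 0, 5], [0, 0, 0], 0.2]
    - [[0, 0, 6], [0, 0, 0], 0.2]
    - [[0, 0, 6], [0, 0, 0], 0.2]
    - [[0, 0, 6], [0, 0, 0], 0.2]
    - [[0, 0, 5], [0, 0, 0], 0.2]
    - [[0, 0, 2.5], [0, 0, 0], 0.2]
    - [[0, 0, 0], [0, 0, 0], 0.2]
    - [[0, 0, 0], [0, 0, 0], 0.2]

```text
time: 19.93
position: [0.6547, -0.0464, 0.0259]
tool_rot: [-2.161, -2.279, 0.001]
ft_force: [0.5, 0.3, -0.4]
grip_width: 0.801
```

```bash
python3 -c "
from h import *
go([654.8,-46.4,26],3)
p,d=optics.get_image('side'); cv2.imwrite('pics/s8.png',cv2.resize(p[160:280,300:460],None,fx=4,fy=4))
"
```

```text
t 19.93 pos [654.7 -46.4  25.9] yaw_y 3.0 zax [-8.e-04  2.e-04 -1.e+00] F [ 0.5  0.3 -0.4] grip 0.801 j [ 0.5   0.59 -0.61  1.62  0.38  1.05 -0.18]
shift [-0.   0.1 -0.1] turn [-0.05 -0.01  0.04] | shift in target axes [-0.   0.1 -0.1]
```

View pics/s8.png

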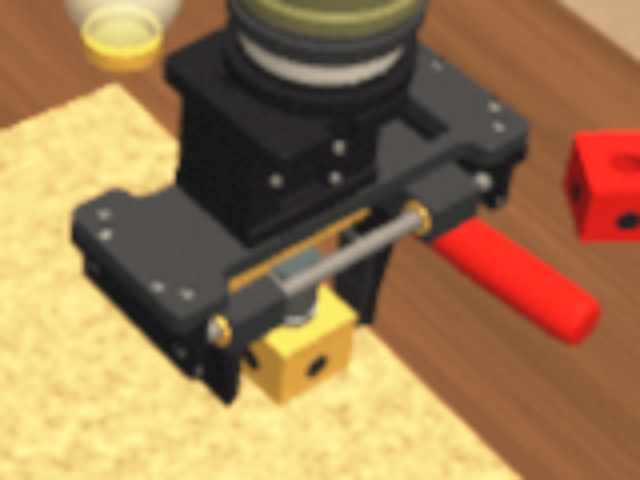

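>>> arm_command:
  motion:
    - [[0, 0, 0], [0, 0, 0], 0.4]
    - [[0, 0, 0], [0, 0, 0], 0.48]
    - [[0, 0, 0], [0, 0, 0], 0.52]
    - [[0, 0, 0], [0, 0, 0], 0.6]
    - [[0, 0, 0], [0, 0, 0], 0.7]
    - [[0, 0, 0], [0, 0, 0], 0.7]
    - [[0, 0, 0], [0, 0, 0], 0.7]
    - [[0, 0, 0], [0, 0, 0], 0.7]
  force: 35

```text
time: 20.65
position: [0.6551, -0.0465, 0.0264]
tool_rot: [2.162, 2.279, 0.0]
ft_force: [1.3, 0.1, 0.4]
grip_width: 0.476
```

>>> arm_command:
  motion:
    - [[0, 0, -1], [0, 0, 0], 0.7]
    - [[0, 0, -2], [0, 0, 0], 0.7]
    - [[0, 0, -3], [0, 0, 0], 0.7]
    - [[0, 0, -4], [0, 0, 0], 0.7]
    - [[0, 0, 0], [0, 0, 0], 0.7]
    - [[0, 0, 0], [0, 0, 0], 0.7]

```text
time: 21.15
position: [0.6549, -0.0465, 0.0365]
tool_rot: [2.162, 2.28, -0.0]
ft_force: [-1.0, 0.6, -4.5]
grip_width: 0.477
```

```bash
python3 -c "
from h import *
go([654.8,-46.4,26],3)
p,d=optics.get_image('side'); cv2.imwrite('pics/s9.png',cv2.resize(p[160:280,300:460],None,fx=4,fy=4))
"
```

```text
t 21.15 pos [654.9 -46.5  36.5] yaw_y 3.0 zax [-0. -0. -1.] F [-1.   0.6 -4.5] grip 0.477 j [ 0.5   0.58 -0.62  1.62  0.37  1.07 -0.17]
shift [ 0.1 -0.1 10.5] turn [-0.    0.    0.04] | shift in target axes [ 0.1 -0.1 10.5]
```

View pics/s9.png

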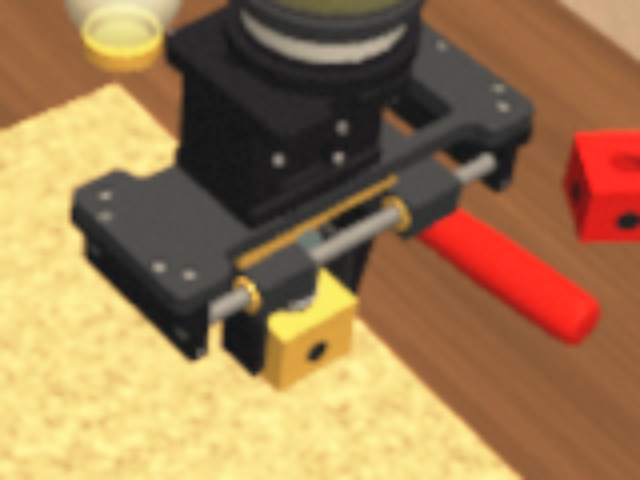

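>>> arm_command:
  motion:
    - [[0, 0, -6], [0, 0, 0], 0.7]
    - [[0, 0, -12], [0, 0, 0], 0.7]
    - [[0, 0, -18], [0, 0, 0], 0.7]
    - [[0, 0, -20], [0, 0, 0], 0.7]
    - [[0, 0, -20], [0, 0, 0], 0.7]
    - [[0, 0, -15], [0, 0, 0], 0.7]
    - [[0, 0, -9], [0, 0, 0], 0.7]
    - [[0, 0, -3], [0, 0, 0], 0.7]

```text
time: 21.87
position: [0.656, -0.0463, 0.1421]
tool_rot: [2.16, 2.278, 0.003]
ft_force: [-0.4, -1.2, -4.2]
grip_width: 0.477
```

>>> arm_command:
  motion:
    - [[6, -2.3, 0], [0, 0, 0], 0.7]
    - [[12, -4.6, 0], [0, 0, 0], 0.7]
    - [[18, -6.9, 0], [0, 0, 0], 0.7]
    - [[22, -8.4, 0], [0, 0, 0], 0.7]
    - [[22, -8.4, 0], [0, 0, 0], 0.7]
    - [[22, -8.4, 0], [0, 0, 0], 0.7]
    - [[22, -8.4, 0], [0, 0, 0], 0.7]
    - [[22, -8.4, 0], [0, 0, 0], 0.7]

```text
time: 22.53
position: [0.5888, 0.0987, 0.1378]
tool_rot: [-2.158, -2.279, 0.003]
ft_force: [0.4, 0.4, -5.1]
grip_width: 0.477
```

>>> arm_command:
  motion:
    - [[22, -8.4, 0], [0, 0, 0], 0.7]
    - [[22, -8.4, 0], [0, 0, 0], 0.7]
    - [[22, -8.4, 0], [0, 0, 0], 0.7]
    - [[22, -8.4, 0], [0, 0, 0], 0.7]
    - [[22, -8.4, 0], [0, 0, 0], 0.7]
    - [[22, -8.4, 0], [0, 0, 0], 0.7]
    - [[22, -8.4, 0], [0, 0, 0], 0.7]
    - [[22, -8.4, 0], [0, 0, 0], 0.7]

```text
time: 23.2
position: [0.5121, 0.2702, 0.138]
tool_rot: [-2.159, -2.28, 0.004]
ft_force: [0.5, 0.1, -4.6]
grip_width: 0.482
```

>>> arm_command:
  motion:
    - [[16, -6.1, 0], [0, 0, 0], 0.7]
    - [[10, -3.8, 0], [0, 0, 0], 0.7]
    - [[5, -2.1, 0], [0, 0, 0], 0.7]
    - [[0, 0, 0], [0, 0, 4], 0.7]
    - [[0, 0, 0], [0, 0, 5], 0.7]
    - [[0, 0, 0], [0, 0, 5], 0.7]
    - [[0, 0, 0], [0, 0, 3], 0.7]
    - [[0, 0, 0], [0, 0, 0], 0.7]

```text
time: 23.87
position: [0.5013, 0.2976, 0.1386]
tool_rot: [2.477, 1.932, -0.003]
ft_force: [-0.1, 0.2, -4.6]
grip_width: 0.482
```

```bash
python3 -c "
from h import *
go([500.3,302,27],-14)
p,d=optics.get_image('side'); cv2.imwrite('pics/s10.png',cv2.resize(p[60:240,120:360],None,fx=3,fy=3))
"
```

```text
t 23.87 pos [501.3 297.6 138.6] yaw_y -14.1 zax [-0.0012 -0.0014 -1.    ] F [-0.1  0.2 -4.6] grip 0.482 j [ 0.06  0.34 -0.77  1.72  0.26  1.18 -1.02]
shift [  4.2  -1.9 111.6] turn [-0.05  0.09 -0.11] | shift in target axes [  4.   -2.  111.6]
```

View pics/s10.png

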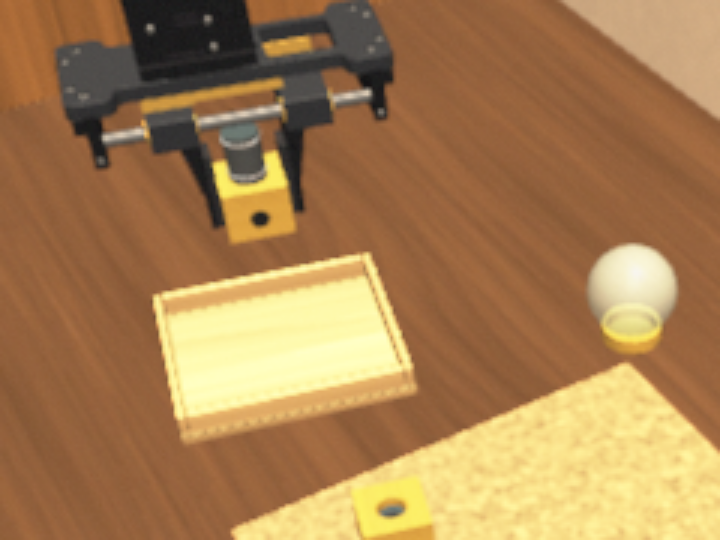

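>>> arm_command:
  motion:
    - [[2, -1, 6], [0, 0, 0], 0.7]
    - [[2, -1, 12], [0, 0, 0], 0.7]
    - [[0, 0, 16], [0, 0, 0], 0.7]
    - [[0, 0, 18], [0, 0, 0], 0.7]
    - [[0, 0, 18], [0, 0, 0], 0.7]
    - [[0, 0, 14], [0, 0, 0], 0.7]
    - [[0, 0, 10], [0, 0, 0], 0.7]
    - [[0, 0, 5], [0, 0, 0], 0.7]

```text
time: 24.58
position: [0.4991, 0.3026, 0.038]
tool_rot: [-2.473, -1.935, 0.005]
ft_force: [-0.1, -0.3, -4.9]
grip_width: 0.475
```

>>> arm_command:
  motion:
    - [[0, 0, 2], [0, 0, 0], 0.7]
    - [[0, 0, 0], [0, 0, 0], 0.7]
    - [[0, 0, 0], [0, 0, 0], 0.7]
    - [[0, 0, 0], [0, 0, 0], 0.7]
    - [[0, 0, 0], [0, 0, 0], 0.7]

```text
time: 25.0
position: [0.5008, 0.3036, 0.0392]
tool_rot: [2.475, 1.935, 0.002]
ft_force: [0.9, -0.3, -5.2]
grip_width: 0.48
```

```bash
python3 -c "
from h import *
go([500.3,302,27.4],-14)
"
```

```text
t 25.0 pos [500.8 303.6  39.2] yaw_y -14.0 zax [ 1.e-03  6.e-04 -1.e+00] F [ 0.9 -0.3 -5.2] grip 0.48 j [ 0.01  0.46 -0.72  1.8   0.36  1.01 -1.1 ]
shift [-1.7 -0.1 11.8] turn [ 0.05 -0.05  0.04] | shift in target axes [-1.7 -0.1 11.8]
```

>>> arm_command:
  motion:
    - [[-0.8, 0, 2], [0, 0, 0], 0.7]
    - [[-0.8, 0, 2], [0, 0, 0], 0.7]
    - [[0, 0, 2], [0, 0, 0], 0.7]
    - [[0, 0, 1.5], [0, 0, 0], 0.7]
    - [[0, 0, 1], [0, 0, 0], 0.7]
    - [[0, 0, 1], [0, 0, 0], 0.7]

```text
time: 25.5
position: [0.4997, 0.3016, 0.0285]
tool_rot: [-2.475, -1.935, 0.001]
ft_force: [0.3, -0.5, -4.1]
grip_width: 0.485
```

>>> arm_command:
  motion:
    - [[0, 0, 0.5], [0, 0, 0], 0.7]
    - [[0, 0, 0.5], [0, 0, 0], 0.7]

```text
time: 25.67
position: [0.4998, 0.3017, 0.0277]
tool_rot: [-2.475, -1.935, 0.001]
ft_force: [0.1, -0.5, -5.6]
grip_width: 0.482
```

>>> arm_command:
  motion:
    - [[0, 0, 0.5], [0, 0, 0], 0.7]

```text
time: 25.75
position: [0.4998, 0.3018, 0.0273]
tool_rot: [-2.475, -1.935, 0.001]
ft_force: [-2.2, -0.1, 1.7]
grip_width: 0.479
```

>>> arm_command:
  motion:
    - [[0, 0, 0.4], [0, 0, 0], 0.7]

```text
time: 25.83
position: [0.4999, 0.3017, 0.0273]
tool_rot: [-2.475, -1.935, 0.001]
ft_force: [-2.1, -0.8, 1.4]
grip_width: 0.482
```

>>> arm_command:
  motion:
    - [[0, 0, 0], [0, 0, 0], 0.5]
    - [[0, 0, 0], [0, 0, 0], 0.45]
    - [[0, 0, 0], [0, 0, 0], 0.4]
    - [[0, 0, 0], [0, 0, 0], 0.3]
    - [[0, 0, 0], [0, 0, 0], 0.25]
    - [[0, 0, 0], [0, 0, 0], 0.25]
    - [[0, 0, 0], [0, 0, 0], 0.25]

```text
time: 26.42
position: [0.4999, 0.3017, 0.027]
tool_rot: [-2.475, -1.935, 0.0]
ft_force: [0.1, 0.5, 0.6]
grip_width: 0.736
```

>>> arm_command:
  motion:
    - [[0, 0, -2], [0, 0, 0], 0.25]
    - [[0, 0, -5], [0, 0, 0], 0.25]
    - [[0, 0, -10], [0, 0, 0], 0.25]
    - [[0, 0, -15], [0, 0, 0], 0.25]
    - [[0, 0, -20], [0, 0, 0], 0.25]
    - [[0, 0, -25], [0, 0, 0], 0.25]
    - [[0, 0, -30], [0, 0, 0], 0.25]
    - [[0, 0, -30], [0, 0, 0], 0.25]

```text
time: 27.08
position: [0.4995, 0.3018, 0.1659]
tool_rot: [-2.474, -1.935, 0.0]
ft_force: [0.7, 0.1, -0.4]
grip_width: 0.751
```

>>> arm_command:
  motion:
    - [[0, 0, -30], [0, 0, 0], 0.25]
    - [[-20, 0, -20], [0, 0, 0], 0.25]
    - [[-30, 0, 0], [0, 0, 0], 0.25]
    - [[-30, 0, 0], [0, 0, 0], 0.25]
    - [[-30, 0, 0], [0, 0, 0], 0.25]
    - [[-30, 0, 0], [0, 0, 0], 0.25]
    - [[-30, 0, 0], [0, 0, 0], 0.25]
    - [[0, 0, 0], [0, 0, 0], 0.25]

```text
time: 27.75
position: [0.4584, 0.1304, 0.2145]
tool_rot: [2.479, 1.923, -0.005]
ft_force: [-0.2, -0.9, 0.7]
grip_width: 0.751
```

```bash
python3 - <<'E'
from h import *
st()
for n in("top","side"):
    p,d=optics.get_image(n); P=cloud(n,d); cv2.imwrite(f"pics/{n}_f.png",p)
    for tgt in("hub_a","gauge"):
        for s in models.silhouettes(n,tgt):
            m=s['pixels']&(d>0)
            if m.sum()<20: continue
            zt=np.percentile(P[m][:,2],90); mm=m&(abs(P[...,2]-zt)<.004)
            r=cv2.minAreaRect(P[mm][:,:2].astype(np.float32)*1000)
            print(n,tgt,round(s['conf'],2),"z90",zt.round(4),"rect",np.round(r[0],1),np.round(r[1],1),round(r[2],1))
E
```

```text
t 27.75 pos [458.4 130.4 214.5] yaw_y -14.4 zax [ 0.     -0.0048 -1.    ] F [-0.2 -0.9  0.7] grip 0.751 j [ 0.38 -0.01 -0.7   1.87 -0.    1.28 -0.57]
top hub_a 0.77 z90 0.0385 rect [ 482.3 -101.2] [41.8 41.8] 27.5
top hub_a 0.68 z90 0.0337 rect [ 403.3 -241.1] [42.1 43.2] 15.7
top hub_a 0.66 z90 0.0335 rect [ 311.2 -191. ] [42.6 41.7] 56.1
top hub_a 0.6 z90 0.0385 rect [482.3  89.8] [42.3 41.7] 73.7
top hub_a 0.58 z90 0.0332 rect [853.  -53.1] [42.8 43.4] 58.3
side hub_a 0.93 z90 0.04 rect [498.9 298.6] [41.6 41.8] 74.6
side hub_a 0.71 z90 0.0341 rect [852.9 -53.7] [46.8 43.1] 59.2
side hub_a 0.66 z90 0.0343 rect [ 310.8 -191.2] [43.2 42.5] 56.2
side hub_a 0.65 z90 0.0393 rect [ 482.1 -101.5] [43.9 42.5] 28.6
side hub_a 0.61 z90 0.0344 rect [ 403.2 -241.6] [43.  42.8] 16.6
```

View pics/side_f.png

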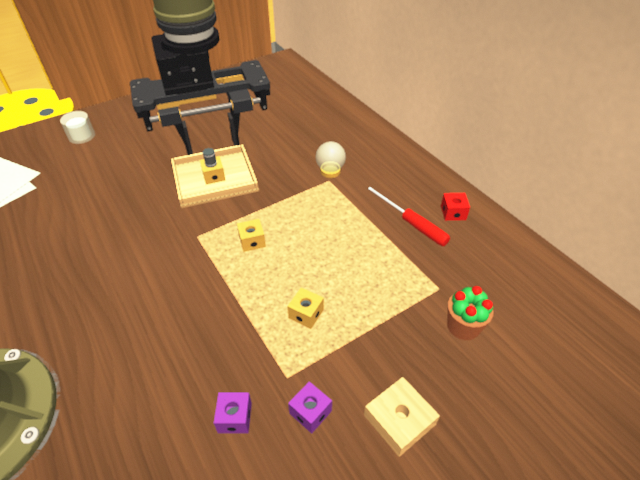

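View pics/top_f.png

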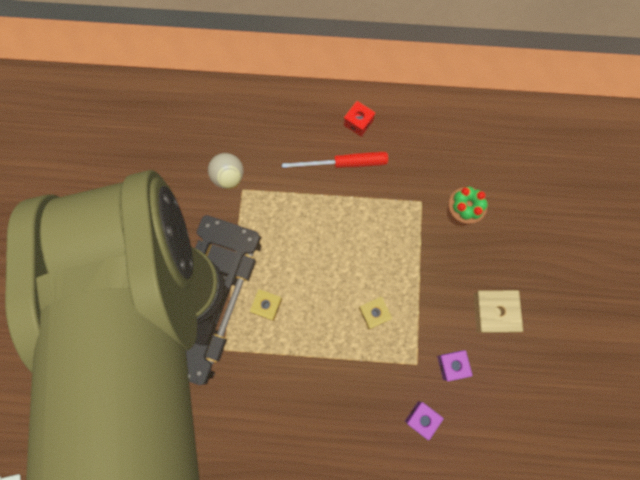

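```bash
python3 - <<'E'
from h import *
p,d=optics.get_image("side"); P=cloud("side",d)
cv2.imwrite("pics/sz.png",cv2.resize(p[130:220,150:280],None,fx=5,fy=5))
m=(abs(P[...,0]-.499)<.03)&(abs(P[...,1]-.301)<.03)&(P[...,2]>.03)&(P[...,2]<.1)&(d>0)
z=P[m][:,2]; g=P[m&(P[...,2]>.067)]
print("gauge top z pct",np.percentile(z,[90,95,99]).round(4),"n",len(g),g.mean(0).round(4))
h=P[m&(P[...,2]>.037)&(P[...,2]<.0425)]; A=np.c_[h[:,:2],np.ones(len(h))]; print("hub top plane",np.linalg.lstsq(A,h[:,2],rcond=None)[0].round(4),len(h))
E
```

```text
gauge top z pct [0.071  0.0718 0.0727] n 85 [0.4984 0.2997 0.0707]
hub top plane [-0.0088  0.0057  0.0421] 171
```

View pics/sz.png

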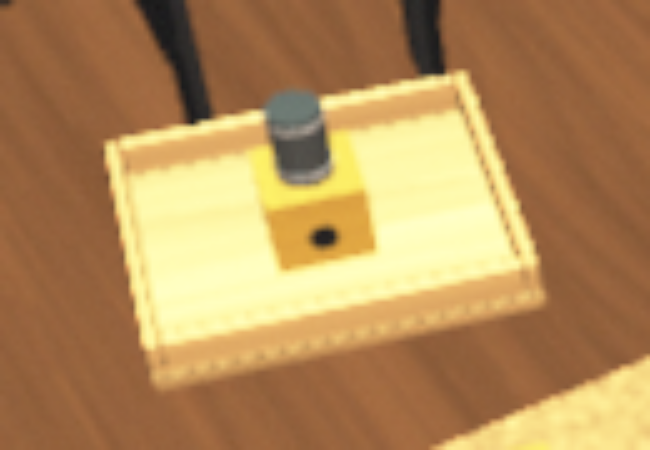

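The hub sits flat in the middle of the tray, and the gauge's shoulder is on it. The gauge top reads about 72 mm, as expected, and the hub top is level at about 40 mm.

>>> arm_command:
  motion:
    - [[0, 0, 0], [0, 0, 0], 0.25]
    - [[0, 0, 0], [0, 0, 0], 0.25]
    - [[0, 0, 0], [0, 0, 0], 0.25]
    - [[0, 0, 0], [0, 0, 0], 0.25]

```text
time: 28.43
position: [0.4589, 0.137, 0.2138]
tool_rot: [-2.474, -1.935, 0.001]
ft_force: [0.0, -0.6, 0.4]
grip_width: 0.747
```

```bash
python3 -c "
from bench import ctrl
print(ctrl.close_job())"
```

```text
the job is handed in; nothing more can be done
None
```

The bored hub, with the gauge standing fully home in it, is now in the middle of the tray. I handed the job in at about 28 s of the 67 s allowed.

**Trying the hubs:** I tried the gauge in all three where they stood. In the hub near (0.482, -0.101) and the one near (0.482, 0.090) it stopped 10 mm deep, with the highest reading 13 N. In the third, near (0.655, -0.046), it slid home with its shoulder on the hub, touching at under 3 N. I let go of it there, then gripped the hub by its sides and lowered it onto the tray floor until I felt light contact.

**Final checks:**
- **Placed hub:** Its top is level at about 40 mm, and it is centred in the tray.
- **Gauge:** Its top is at about 72 mm, which is the height for fully home.
- **Other hubs:** The top camera shows both untouched brass hubs within 0.1 mm of where they started.
- **Everything else:** The look-alikes measured in place, and the globe, pot and screwdriver look unmoved in the pictures.

**What I could not confirm:** In the last pictures the arm hid the tray from the top camera, so the placed hub was checked only with the side camera. That camera and the arm disagreed by about 3 mm on the hub's position in y. The network did not report the gauge in those pictures, so I checked it from depth and by eye. The side camera's network also missed the second brass hub, at (0.482, 0.090), though that hub is visible in the picture.

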